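Click the tile gauge's sliding stop into its second catch

TASK

Set the tile gauge to its second width: with the fingertips push the sliding stop along the rail, over the first click-catch and on until it clicks into the second one, without running past it, and leave it seated there. Only push the stop, never pinch it between the fingers, and leave the tile, sanding block, yellow clip and spatula where they lie.

Things in the scene. Friction and masses are not known exactly. Their poses are not given: they have to be found in the camera images.
- gauge: Fixed aluminium rail of the tile gauge lying on the bench: 400 mm long (its own y), 40 mm wide (x), 18 mm high, with a black end cap 26 mm high at each end. Origin: middle of its underside, on the bench. Its +y axis is the way the stop is to be pushed; its -x side is the side nearer the robot
- stop (a joint): Travel of the black sliding stop along the rail's +y, in m, 0 to 0.30. It drags with about 0.4 N (plus 6 N per m/s) and stays where left. Its shoe (50 mm along the rail, 31 mm high, up to 26 mm either side of the rail's middle line) rides on the rail; on the -x side an upright fence stands out square to the rail over open bench
- rear_centre (a point): Centre of the fence's rear (-y) face, the aluminium face to push on: 84 mm long (rail x) and 50 mm high, from 5 to 55 mm above the bench; this point is on its outer surface, 67.5 mm to the -x side of the rail's middle line and 30 mm above the bench; axes as the rail's. The fence is 16 mm thick. The bench behind it (-y) is open for 80 mm or more
- roller_mid (a point): Centre of the small spring-loaded steel roller (12 mm across) under an arm of the stop (48 mm high) on the rail's +x side, 37 mm from the rail's middle line. It moves along the rail with the stop (the roller's spring lift, up to 4 mm, is not shown in it); axes as the rail's. Along the rail it lies 8 mm further to +y than the pushing face
- catch_first: First click-catch: dark steel block, 26 x 46 x 14 mm, clamped on the rail's +x side, with a black thumb knob and two round cross ridges 22 mm apart on top, up to 20 mm above the bench. Origin on the bench under the rail's middle line, level with the middle between the ridges; axes as the rail's
- catch_first_mid (a point): Where the roller's centre lies when the stop is seated in the first catch; axes as the rail's. To enter, the roller climbs a ridge (the push rises to about 6 N), then drops between the two with a sudden dip in force and draws the stop to the middle by itself from up to about 8 mm off. Pushing on with about 6 N takes it out over the other ridge
- catch_second_mid (a point): The same point for the second click-catch, which has the same shape and action and lies further along to +y, 50 to 140 mm after the first. The rail runs on for 75 mm or more of travel after it
- tile: Blue glazed tile, 100 x 100 x 9 mm, lying loose past the end of the stop's work; origin at the centre of its underside
- block: Beech sanding block, 110 x 60 x 38 mm, lying loose; origin at the centre of its underside
- clip: Yellow tile-leveller clip with its wedge, about 60 x 30 mm and 39 mm high, standing loose; origin at the centre of its underside
- spatula: Stainless spatula, 240 mm long along its own x, lying loose on the +x side of the rail; origin under its middle
Mind the look-alikes: they are no part of the job. Leave any blue or purple look-alike of the catch_first alone.

How it is judged:
By the outcome, as a careful person would: the job done as asked, in the order asked, and still so for the second after the job is handed in, with the robot touching nothing.
It also fails if it takes over 51 s, if anything falls off the work surface, if the arm or the gripper's body presses on something with over 40 N, if the wrist force passes 120 N, or if a joint passes its speed limit or range.

ROBOT

A 6-joint arm with a two-finger parallel gripper is mounted at the origin on the work surface. World frame = base frame: x ahead of the robot, y to its left, z up, the work surface at z = 0. Lengths are in m, angles in degrees, forces in N, time in s.
With the tool pointing down it reaches from about 0.375 to 0.9 m from the base axis. Payload 3.1 kg.
Tool frame: the origin (TCP) lies on the centre line of the jaws, within the pads' length; the fingertips stand 22 mm ahead of it and the grasp point (between the pads) lies 3 mm ahead of it; y points along the fingers, z is the direction in which the jaws open and shut, and the axes are right-handed (so a half turn about y gives the same grasp; the last joint's range is limited). The gripper opens to 87 mm and grips with 3 to 60 N. Pads are 19 mm wide; open, the fingers measure 117 mm over their backs; the gripper's body (75 mm by 190 mm) begins 51 mm behind the grasp point.
Start: joints at [65.002, 30.224, 82.088, -0, 67.689, -10.227], TCP at [0.159, 0.604, 0.223] pointing down, gripper open.
Joint ranges: [-176.69, 176.69], [-43.24, 126.21], [12.49, 139.97], [-82, 262], [0, 151.66], [-163.58, 163.58]. Speed limits (degrees/s): [159.86, 159.86, 180, 180, 180, 180].

INTERFACE

Orientations are given as a 3x3 rotation matrix whose columns are the frame's x, y, z axes.
In Python, from rig import bot gives the robot as it stands.
- The arm moves only by the tool jog_arm, never from a script. Its argument "motion" is one flat list of numbers, 6 for each row, row after row: the shift along the tool's x, y, z in mm, then the turn, a rotation vector about the tool's x, y, z in degrees. A call has 1 to 20 rows; each row is the pose to reach, as a shift and turn from the pose commanded when the call began, along the tool's axes at that moment; what a row does not reach only later rows make up. A row lasts 1/8 s, in which the tool goes at most 62.5 mm and 10.7 degrees, less where a joint would pass 70% of its speed; a pose out of reach is approached as far as the arm can. A call with a gripper value outside its range is refused whole. "gripper" is the opening, from 0 (shut) to 1 (fully open), set as the call begins (left out, the last holds). The fingers move at their own pace and stop on an object; the grip force is fixed at half the most. Time passes only in rows, so rows that repeat a pose let the fingers close. It gives the time, the measured TCP pose, the force and the opening at its end, in the units of the state.
- bot.read_state(): the state, without advancing time (a new reading comes with each control period).
- bot.capture(name): name is "scene" or "side" or "wrist"; returns (picture, depth): 480x640x3 uint8, red, green, blue; 480x640 float32, m along the optical axis (not along the pixel's ray), 0 where there is no reading.
- bot.get_calibration(name): a dict with "mtx" (3x3 intrinsics, pixels), "k1" (the pictures are not rectified: a ray, as slopes to the right and down, at radius r is drawn at 1 + k1 r^2 times it, then the intrinsics apply), "pose" (4x4, takes a point from camera to world coordinates); the wrist camera has in their place "hand_eye" (4x4, takes a point from camera to tool coordinates, whose origin is the TCP and whose axes are the tool frame's). Camera axes: x right, y up, looking along -z (the intrinsics and any distortion apply to the point x, -y, -z); pixel columns grow to the right and rows downward; lengths in m; the calibration is good to about 2 mm. A picture is of the moment at which its call begins: read the wrist's pose just before it. get_calibration takes no time and is no camera call.
- bot.hand_in(): hands the job in, once; it reports no verdict.
The state is a dict: "time_s": time; "joint_positions": joint angles; "qvel": joint speeds; "tau": joint torques, N m; "position": TCP position; "tcp_rot": TCP orientation; "force": force on the tool from outside, world axes, zero at the start; "moment": the same for the moment, N m; "opening": opening from 0.0 (shut) to 1.0 (fully open).
Only numpy, scipy, OpenCV 4.12 (cv2) and the standard library are available. Lean on these libraries where they do the work, as an engineer would, in place of code of your own. Each camera call takes 0.05 s, during which the arm holds its last target.

## Working session

There is one attempt and no reset: what is moved stays moved. The work goes in short steps, Python scripts to look and compute and a tool call to move; the robot and the scene stay as the last step left them, time stands still between calls to the robot, and variables do not carry over. Pictures are saved under pics/ and viewed, and the job is handed in when it is done.

Besides the shell and the picture viewer there is one more tool, called after "Emit:" in YAML: its name, and indented under it one key for each argument. jog_arm: Moves the arm, as the interface text tells. Its arguments: {"type":"object","properties":{"motion":{"type":"array","items":{"type":"number"}},"gripper":{"type":"number"}},"required":["motion"]}

```bash
mkdir -p pics; ls; cat > h.py <<'E'
import numpy as np, cv2
from rig import bot
def save(n,im): cv2.imwrite('pics/'+n,cv2.cvtColor(im,cv2.COLOR_RGB2BGR))
def cam(name,st=None):
    c=bot.get_calibration(name)
    if name=='wrist':
        st=st or bot.read_state()
        T=np.eye(4);T[:3,:3]=np.array(st['tcp_rot']).reshape(3,3);T[:3,3]=st['position'];P=T@np.array(c['hand_eye'])
    else: P=np.array(c['pose'])
    return np.array(c['mtx']),c['k1'],P
def ray(c,u,v):
    K,k1,P=c
    x=np.array([(u-K[0,2])/K[0,0],(v-K[1,2])/K[1,1]]);y=x.copy()
    for _ in range(20): y=x/(1+k1*(y@y))
    return P[:3,3],P[:3,:3]@np.array([y[0],-y[1],-1.])
def at_z(c,u,v,z):
    o,d=ray(c,u,v);return o+d*(z-o[2])/d[2]
def at_d(c,u,v,dep):
    o,d=ray(c,u,v);return o+d*dep
def proj(c,p):
    K,k1,P=c
    q=P[:3,:3].T@(np.array(p)-P[:3,3]);x=np.array([q[0],-q[1]])/-q[2];x=x*(1+k1*(x@x))
    return K[:2,:2]@x+K[:2,2]
E
python3 - <<'E'
from h import *
s=bot.read_state();print(s)
for n in('scene','side','wrist'):
    c=cam(n);im,d=bot.capture(n);save(n+'0.png',im);np.savez('pics/'+n+'0.npz',im=im,d=d,K=c[0],k1=c[1],P=c[2]);print(n,c)
E
```

```text
pics
{'time_s': 0.0, 'joint_positions': array([ 6.50032931e+01,  3.02788586e+01,  8.21571470e+01, -4.33813948e-04,
        6.76880098e+01, -1.02252157e+01]), 'qvel': array([-0.02465387,  0.03643145, -0.09150677,  0.00119156, -0.01099628,
        0.03726187]), 'tau': array([ 3.81159100e-05, -4.40038168e+01, -1.76594245e+01,  6.32615970e-02,
        5.82305412e-02, -1.61046210e-04]), 'position': array([0.15898986, 0.60368174, 0.22236855]), 'tcp_rot': array([[ 9.66950935e-01, -9.08285683e-04,  2.54960907e-01],
       [-2.54962246e-01, -1.96469361e-03,  9.66949013e-01],
       [-3.77345879e-04, -9.99997657e-01, -2.13134088e-03]]), 'force': array([ 0.24407779,  0.01883541, -0.51059505]), 'moment': array([ 0.00147642,  0.04687405, -0.0264008 ]), 'opening': 0.9971483110429706}
scene (array([[491.6217991 ,   0.        , 320.9366428 ],
       [  0.        , 491.6217991 , 244.57934236],
       [  0.        ,   0.        ,   1.        ]]), 0.021863141906126624, array([[-0.52450948, -0.68142936,  0.51043494,  1.07611404],
       [ 0.85139824, -0.42211173,  0.31135628,  0.25853624],
       [ 0.00
[... 269 characters left out ...]
), -0.06157629424811278, array([[ 0.78167608,  0.46899453, -0.41112849,  0.27082948],
       [-0.62357054,  0.57508498, -0.52956306, -0.46314826],
       [-0.01192836,  0.67031439,  0.74198135,  0.63997538],
       [ 0.        ,  0.        ,  0.        ,  1.        ]]))
wrist (array([[348.63753901,   0.        , 326.79809233],
       [  0.        , 348.63753901, 240.07090032],
       [  0.        ,   0.        ,   1.        ]]), -0.06681296498639569, array([[ 0.25562682, -0.92790012, -0.27139694,  0.08306634],
       [ 0.96677075,  0.24446338,  0.07477953,  0.62244109],
       [-0.00304132, -0.28149427,  0.95955809,  0.38351777],
       [ 0.        ,  0.        ,  0.        ,  1.        ]]))
```

View pics/scene0.png

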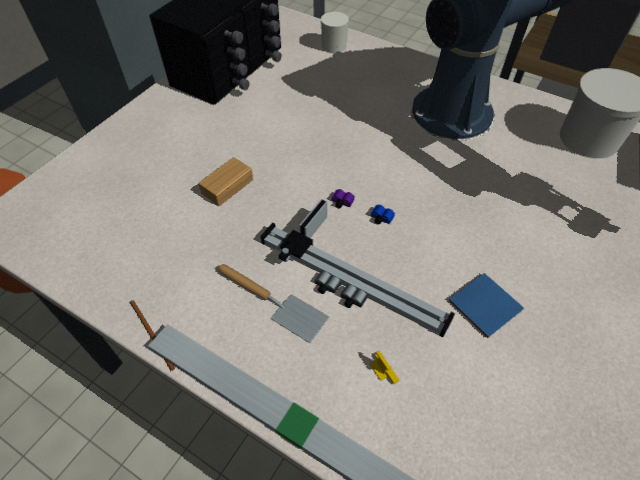

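View pics/side0.png

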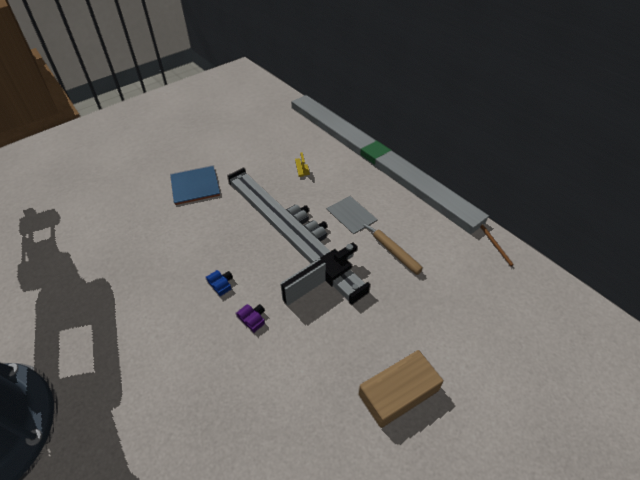

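View pics/wrist0.png

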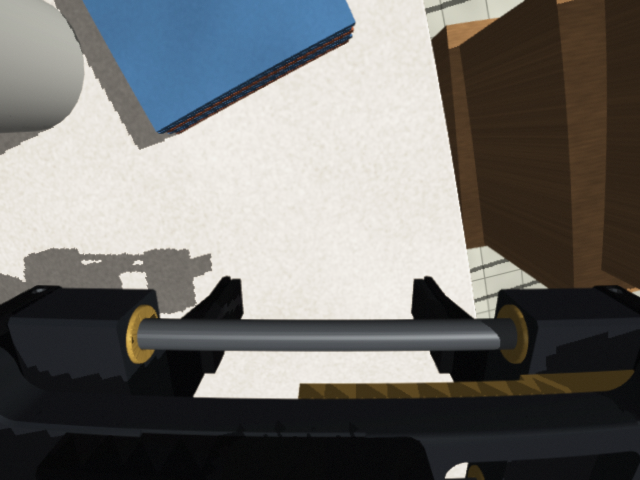

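Scene: rail from about (268,234) to (447,323), with the stop at (296,244) and its fence at (315,218). Two dark catches sit at (327,283) and (352,295). The look-alikes are purple (343,198) and blue (383,214), both off the rail. I'll enlarge this area.

```bash
python3 - <<'E'
from h import *
a=np.load('pics/scene0.npz')['im'][190:340,255:460];save('sc1.png',cv2.resize(a,None,fx=3.9,fy=3.9,interpolation=cv2.INTER_CUBIC))
a=np.load('pics/side0.npz')['im'][160:310,220:380];save('sd1.png',cv2.resize(a,None,fx=4,fy=4,interpolation=cv2.INTER_CUBIC))
E
```

```text
(no output)
```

View pics/sc1.png

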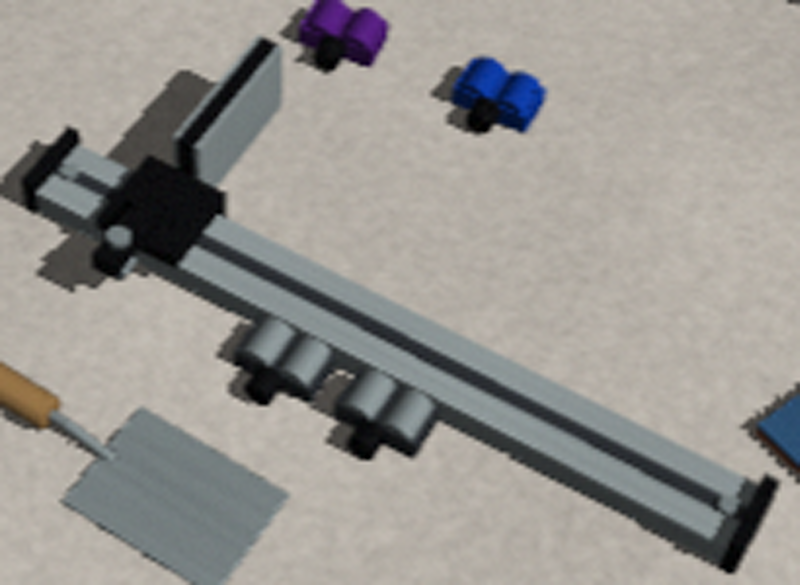

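View pics/sd1.png

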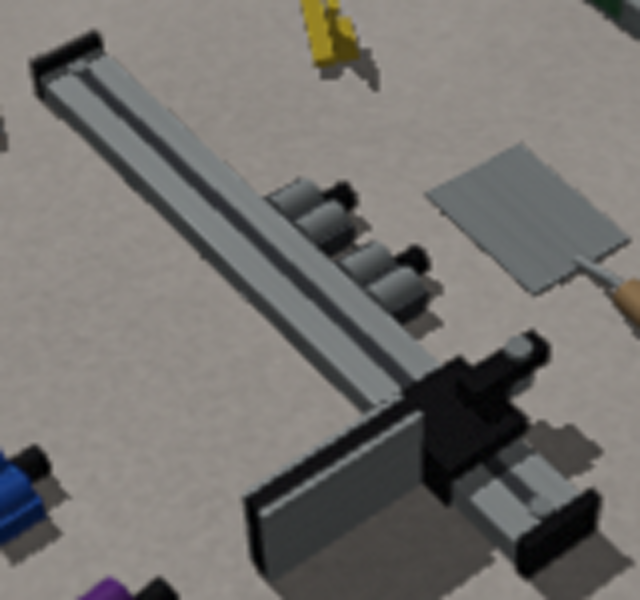

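```bash
cat >> h.py <<'E'
def cloud(n):
    f=np.load('pics/%s.npz'%n);K,k1,P,d=f['K'],float(f['k1']),f['P'],f['d']
    v,u=np.mgrid[0:480,0:640];x=np.stack([(u-K[0,2])/K[0,0],(v-K[1,2])/K[1,1]],-1);y=x
    for _ in range(15): y=x/(1+k1*(y**2).sum(-1,keepdims=True))
    q=np.stack([y[...,0]*d,-y[...,1]*d,-d],-1);W=q@P[:3,:3].T+P[:3,3];W[d<=0]=np.nan
    return f['im'],W
E
python3 - <<'E'
from h import *
for n in('scene0','side0'):
    im,W=cloud(n);z=W[...,2]
    print(n,'bench z', [np.round(W[v,u],4) for u,v in ([(420,380),(250,350),(300,150)] if n=='scene0' else [(150,250),(300,350)])])
    box={'scene0':(225,335,260,460),'side0':(165,305,225,375)}[n]
    m=np.zeros(z.shape,bool);m[box[0]:box[1],box[2]:box[3]]=1
    p=W[m&(z>.0145)&(z<.0215)][:,:2].astype(np.float32)
    # ransac-ish: minAreaRect after line filter
    l=cv2.fitLine(p,cv2.DIST_HUBER,0,1e-3,1e-3).ravel();dd=l[:2];c=l[2:]
    for _ in range(5):
        nrm=np.array([-dd[1],dd[0]]);k=abs((p-c)@nrm)<.021;q=p[k]
        lo=np.percentile((q-c)@nrm,[2,98]);c=c+nrm*lo.mean();l=cv2.fitLine(q,cv2.DIST_L2,0,1e-3,1e-3).ravel();dd=l[:2]
    t=(q-c)@dd
    print(dd,np.degrees(np.arctan2(dd[1],dd[0])),'w',lo,'len',np.percentile(t,[.3,99.7]),c+dd*np.percentile(t,.3),c+dd*np.percentile(t,99.7))
    for h0,h1 in((.024,.028),(.029,.033),(.045,.052),(.052,.058)):
        p=W[m&(z>h0)&(z<h1)];print(h0,len(p),np.round(np.nanmean(p,0),4) if len(p) else'')
E
```

```text
scene0 bench z [array([ 0.7074,  0.2377, -0.0008]), array([ 0.8178, -0.0487, -0.0019]), array([ 0.3292, -0.2587,  0.0009])]
[ 0.00275607 -0.9999962 ] -89.84209 w [-0.01964567  0.01940901] len [-0.14760581  0.24991074] [0.59064908 0.23086407] [ 0.59174466 -0.16665096]
0.024 178 [0.591  0.0267 0.026 ]
0.029 343 [ 0.587  -0.092   0.0309]
0.045 71 [ 0.6028 -0.0976  0.0471]
0.052 28 [ 0.5619 -0.0966  0.055 ]
side0 bench z [array([0.3504, 0.1667, 0.0016]), array([ 0.4506, -0.186 ,  0.0022])]
[5.6023995e-04 9.9999982e-01] 89.967896 w [-0.01953328  0.01940193] len [-0.18247337  0.22387511] [ 0.59210164 -0.17381137] [0.5923293  0.23253703]
0.024 254 [ 0.5773 -0.0768  0.0261]
0.029 502 [ 0.582  -0.1017  0.031 ]
0.045 171 [ 0.5576 -0.1041  0.0479]
0.052 436 [ 0.5234 -0.0999  0.0552]
```

```bash
python3 - <<'E'
from h import *
for n in('scene0','side0'):
    im,W=cloud(n);z=W[...,2];x=W[...,0];y=W[...,1]
    m=(x>.46)&(x<.56)&(y>-.2)&(y<.1)&(z>.05);p=W[m]
    print(n,'fence top',len(p),np.nanpercentile(p,[1,50,99],axis=0).round(4).tolist())
    m=(x>.46)&(x<.56)&(y>-.15)&(y<-.03)&(z>.015)&(z<.048);p=W[m];print('fence face',np.nanpercentile(p,[1,50,99],axis=0).round(4).tolist())
    m=(x>.56)&(x<.62)&(y>-.2)&(y<.0)&(z>.0285)&(z<.034);p=W[m];print('shoe',np.nanpercentile(p,[1,50,99],axis=0).round(4).tolist())
    m=(x>.58)&(x<.66)&(y>-.2)&(y<.0)&(z>.04)&(z<.06);p=W[m];print('arm',np.nanpercentile(p,[1,50,99],axis=0).round(4).tolist())
    m=(x>.616)&(x<.636)&(y>-.06)&(y<.15)&(z>.006)&(z<.03);p=W[m]
    for b in np.arange(-.06,.12,.004):
        k=(p[:,1]>=b)&(p[:,1]<b+.004)
        if k.sum(): print(round(b+.002,3),k.sum(),round(float(p[k,2].max()),4),round(float(np.median(p[k,2])),4))
E
```

```text
scene0 fence top 262 [[0.4815, -0.1075, 0.0508], [0.5218, -0.0984, 0.0553], [0.5593, -0.0904, 0.059]]
fence face [[0.4815, -0.0928, 0.0154], [0.5219, -0.0915, 0.0316], [0.558, -0.0899, 0.0478]]
shoe [[0.5642, -0.1645, 0.0286], [0.5853, -0.0934, 0.0309], [0.6141, -0.0739, 0.0337]]
arm [[0.5969, -0.1063, 0.0404], [0.6228, -0.0981, 0.0441], [0.6425, -0.0918, 0.0501]]
-0.026 6 0.0151 0.0135
-0.022 11 0.0176 0.016
-0.018 15 0.0208 0.0191
-0.014 17 0.0222 0.0202
-0.01 23 0.0222 0.0199
-0.006 25 0.0216 0.0179
-0.002 17 0.0176 0.0151
0.002 12 0.0194 0.0174
0.006 22 0.0225 0.0198
0.01 20 0.0252 0.02
0.014 23 0.0213 0.0182
0.018 22 0.019 0.0155
0.022 12 0.0156 0.0122
0.034 8 0.0165 0.0141
0.038 16 0.0181 0.0167
0.042 20 0.0223 0.0188
0.046 18 0.023 0.0197
0.05 20 0.0237 0.019
0.054 23 0.0193 0.0164
0.058 14 0.0168 0.0146
0.062 17 0.0205 0.0182
0.066 20 0.0215 0.0197
0.07 20 0.0229 0.0199
0.074 24 0.021 0.0176
0.078 24 0.0184 0.0137
0.082 1 0.0149 0.0149
side0 fence top 428 [[0.4834, -0.1079, 0.0506], [0.5199, -0.1004, 0.0552], [0.5594, -0.0911, 0.0577]]
fence face [[0.483, -0.1082, 0.0152], [0.5151, -0.1069, 0.0316], [0.5584, -0.0928, 0.0475]]
shoe [[0.5652, -0.1249, 0.0286], [0.5906, -0.1069, 0.0309], [0.6147, -0.075, 0.0334]]
arm [[0.599, -0.1073, 0.0402], [0.6211, -0.1011, 0.0442], [0.6442, -0.0923, 0.0498]]
-0.026 27 0.0166 0.0115
-0.022 26 0.0195 0.0159
-0.018 20 0.0229 0.0192
-0.014 19 0.0224 0.0204
-0.01 12 0.0225 0.0203
-0.006 5 0.0193 0.0185
-0.002 17 0.0194 0.0149
0.002 21 0.0224 0.0172
0.006 20 0.022 0.0198
0.01 18 0.0218 0.0206
0.014 7 0.0213 0.0191
0.018 7 0.0165 0.0154
0.022 1 0.014 0.014
0.03 1 0.0162 0.0162
0.034 28 0.0159 0.0119
0.038 24 0.0213 0.0166
0.042 19 0.0221 0.0196
0.046 14 0.0222 0.0197
0.05 10 0.0207 0.0194
0.054 5 0.0177 0.0159
0.058 18 0.0191 0.0161
0.062 25 0.0217 0.019
0.066 15 0.0216 0.0202
0.07 10 0.0221 0.0203
0.074 5 0.02 0.0194
0.078 5 0.0152 0.015
```

```bash
cat > go.py <<'E'
from h import *
from scipy.spatial.transform import Rotation as Ro
R1=np.array([[0,0,1.],[-1,0,0],[0,-1,0]])
def rel(p,R=R1,st=None):
    st=st or bot.read_state();R0=np.array(st['tcp_rot']).reshape(3,3)
    print((R0.T@(np.array(p)-st['position'])*1000).round(1).tolist(),np.degrees(Ro.from_matrix(R0.T@R).as_rotvec()).round(2).tolist())
E
python3 - <<'E'
from go import *
rel([.45,.30,.2]);rel([.535,.0,.17]);rel([.535,-.155,.15]);rel([.535,-.155,.035])
im,W=cloud('scene0')
m=np.isfinite(W[...,2])&(W[...,2]>.06)&(W[...,0]>.3)&(W[...,0]<.8)&(abs(W[...,1])<.5);print(m.sum())
print(np.round(W[180,225],3))
E
```

```text
[358.8, 22.9, -219.6] [0.09, 75.23, 0.05]
[517.5, 53.2, -488.0] [0.09, 75.23, 0.05]
[557.0, 73.5, -637.8] [0.09, 75.23, 0.05]
[557.0, 188.5, -637.6] [0.09, 75.23, 0.05]
1
[ 0.535 -0.321  0.042]
```

Emit:
jog_arm:
  motion: [45,3,-27,0,5.4,0,90,6,-55,0,10.8,0,135,9,-82,0,16.2,0,180,11,-110,0,21.6,0,224,14,-137,0,27,0,269,17,-165,0,32.4,0,314,20,-192,0,37.8,0,359,23,-220,0,43.2,0,385,28,-265,0,48.6,0,412,33,-309,0,54,0,438,38,-354,0,59.4,0,465,43,-399,0,64.8,0,491,48,-443,0,70.2,0,517,53,-488,0,75.2,0,530,58,-538,0,75.2,0,544,66,-588,0,75.2,0,552,71,-620,0,75.2,0,557,74,-638,0,75.2,0,557,74,-638,0,75.2,0,557,74,-638,0,75.2,0]
  gripper: 0

```text
time_s: 2.65
position: [0.535, -0.1532, 0.1494]
tcp_rot: [[0.001, -0.001, 1.0], [-1.0, 0.001, 0.001], [-0.001, -1.0, -0.001]]
force: [0.3, 0.6, -0.0]
opening: 0.003
```

```bash
python3 - <<'E'
from go import *
s=bot.read_state();print(s['time_s'],s['position'],s['joint_positions'].round(1),s['force'],s['opening']);rel([.535,-.155,.035])
c=cam('wrist',s);im,d=bot.capture('wrist');save('w1.png',im)
E
```

```text
2.65 [ 0.53501316 -0.15321761  0.14938121] [-27.5  30.7  96.1   0.   53.3 -27.6] [ 2.83216722e-01  5.57467408e-01 -2.64006291e-04] 0.0032417919920240197
[1.9, 114.4, 0.0] [0.03, 0.08, -0.05]
```

View pics/w1.png

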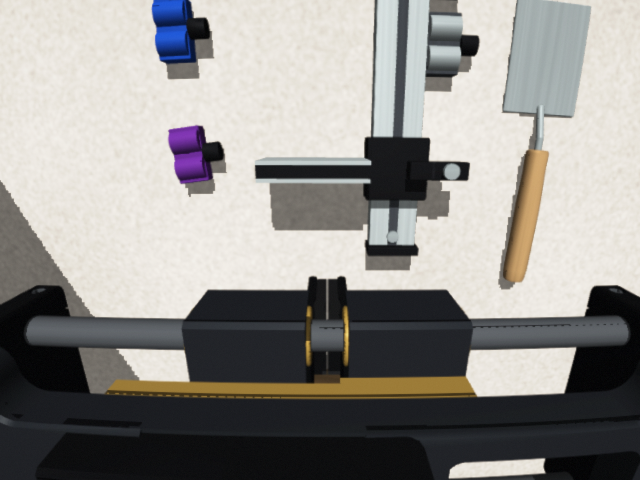

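The wrist view shows the closed fingertips at (327,290), squarely behind the fence, whose top runs from (256,168) to (370,168). The bench behind it is clear, so I'll descend.

Emit:
jog_arm:
  motion: [0,25,0,0,0,0,0,55,0,0,0,0,0,85,0,0,0,0,0,105,0,0,0,0,0,114,0,0,0,0,0,114,0,0,0,0,0,114,0,0,0,0]

```text
time_s: 3.58
position: [0.5359, -0.1545, 0.0362]
tcp_rot: [[0.001, 0.001, 1.0], [-1.0, -0.001, 0.001], [0.001, -1.0, 0.001]]
force: [0.1, -0.0, 0.0]
opening: 0.004
```

Emit:
jog_arm:
  motion: [-10,0,0,0,0,0,-20,0,0,0,0,0,-28,0,0,0,0,0,-32,0,0,0,0,0,-36,0,0,0,0,0,-40,0,0,0,0,0,-44,0,0,0,0,0,-48,0,0,0,0,0,-52,0,0,0,0,0,-56,0,0,0,0,0,-60,0,0,0,0,0]

```text
time_s: 4.95
position: [0.5353, -0.0944, 0.0354]
tcp_rot: [[0.001, 0.0, 1.0], [-1.0, -0.0, 0.001], [0.0, -1.0, 0.0]]
force: [-0.5, -0.6, 0.5]
opening: 0.003
```

```bash
python3 - <<'E'
from go import *
s=bot.read_state();print(s['time_s'],s['position'],s['force'])
c=cam('scene');im,d=bot.capture('scene');save('s2.png',cv2.resize(im[170:340,230:460],None,fx=3.4,fy=3.4,interpolation=cv2.INTER_CUBIC));np.savez('pics/s2.npz',im=im,d=d,K=c[0],k1=c[1],P=c[2])
im,W=cloud('s2');x,y,z=W[...,0],W[...,1],W[...,2]
m=(x>.567)&(x<.61)&(y>-.14)&(y<.2)&(z>.0285)&(z<.034);print('shoe',np.nanpercentile(W[m],[1,10,50,90,99],axis=0).round(4).tolist())
E
```

```text
4.95 [ 0.53534334 -0.09436591  0.03536248] [-0.47475286 -0.61644219  0.51750299]
shoe [[0.5678, -0.099, 0.0286], [0.5712, -0.095, 0.0293], [0.5859, -0.0692, 0.0309], [0.6047, -0.0536, 0.0328], [0.6097, -0.0501, 0.0337]]
```

View pics/s2.png

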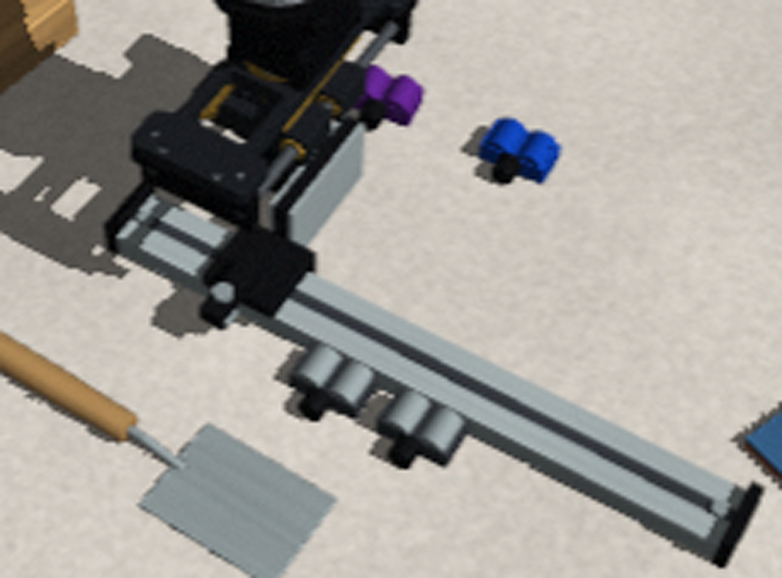

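Contact behaves as expected: about 0.6 N drag, with the face about 10 mm ahead of the TCP. Next I'll push towards the first catch, ending just short of its centre, to calibrate against its click.

Emit:
jog_arm:
  motion: [-5,0,0,0,0,0,-10,0,0,0,0,0,-15,0,0,0,0,0,-20,0,0,0,0,0,-25,0,0,0,0,0,-30,0,0,0,0,0,-35,0,0,0,0,0,-40,0,0,0,0,0,-45,0,0,0,0,0,-49,0,0,0,0,0,-52,0,0,0,0,0,-55,0,0,0,0,0,-58,0,0,0,0,0,-60,0,0,0,0,0]

```text
time_s: 6.75
position: [0.5352, -0.0349, 0.0354]
tcp_rot: [[0.0, 0.0, 1.0], [-1.0, -0.0, 0.0], [0.0, -1.0, 0.0]]
force: [-0.6, -3.3, 0.4]
opening: -0.0
```

Emit:
jog_arm:
  motion: [-2,0,0,0,0,0,-4,0,0,0,0,0]

```text
time_s: 7.0
position: [0.5351, -0.0301, 0.0354]
tcp_rot: [[0.0, 0.0, 1.0], [-1.0, 0.001, 0.0], [-0.001, -1.0, 0.0]]
force: [0.5, 0.5, 0.0]
opening: 0.003
```

Emit:
jog_arm:
  motion: [-2,0,0,0,0,0,-4,0,0,0,0,0]

```text
time_s: 7.25
position: [0.5352, -0.0261, 0.0354]
tcp_rot: [[0.001, 0.0, 1.0], [-1.0, 0.0, 0.001], [-0.0, -1.0, 0.0]]
force: [-1.1, 0.3, -0.2]
opening: 0.003
```

The force went from 3.3 to about 0 N as the TCP passed y ≈ -0.031, so the stop dropped into the first catch. I'll check that on camera.

```bash
cat > look.py <<'E'
import sys
from go import *
n=sys.argv[1]
s=bot.read_state();print(s['time_s'],s['position'],s['force'])
c=cam('scene');im,d=bot.capture('scene');np.savez('pics/%s.npz'%n,im=im,d=d,K=c[0],k1=c[1],P=c[2])
save(n+'.png',cv2.resize(im[200:320,270:430],None,fx=4.8,fy=4.8,interpolation=cv2.INTER_CUBIC))
im,W=cloud(n);x,y,z=W[...,0],W[...,1],W[...,2]
m=(x>.567)&(x<.61)&(y>-.12)&(y<.2)&(z>.0285)&(z<.034);q=W[m][:,1]
m=(x>.62)&(x<.65)&(y>-.14)&(y<.2)&(z>.04)&(z<.055);print('shoe front y',np.nanpercentile(q,[98,99]).round(4),'arm',np.nanpercentile(W[m],[1,50,99],axis=0).round(4).tolist())
E
python3 look.py s3
```

```text
7.25 [ 0.53524505 -0.02614164  0.03537067] [-1.10454582  0.29508436 -0.23197847]
shoe front y [0.0218 0.0223] arm [[0.6212, -0.0091, 0.0411], [0.6324, -0.0014, 0.0453], [0.6431, 0.0045, 0.0504]]
```

View pics/s3.png

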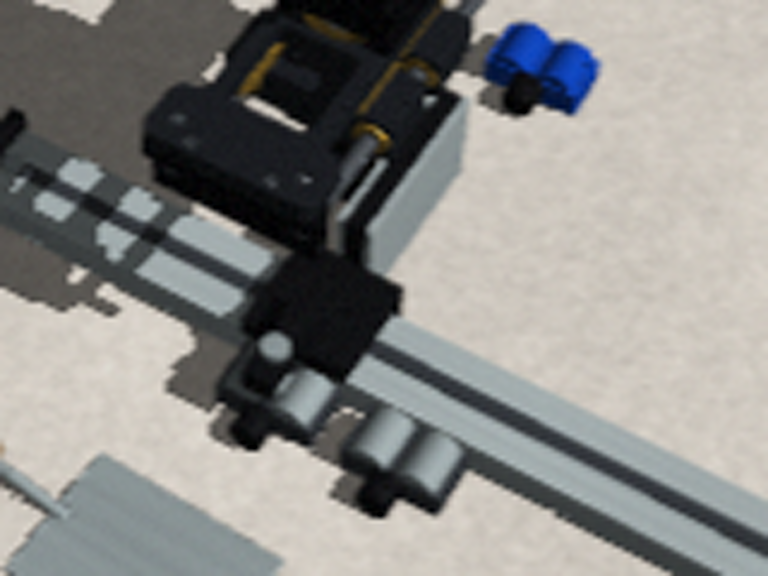

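Seated in the first catch: the roller arm is at y = -0.0014, against a catch middle of -0.0015. I'll push on over it, towards the second catch.

Emit:
jog_arm:
  motion: [-3,0,0,0,0,0,-6,0,0,0,0,0,-9,0,0,0,0,0,-12,0,0,0,0,0,-15,0,0,0,0,0,-18,0,0,0,0,0,-21,0,0,0,0,0,-24,0,0,0,0,0,-27,0,0,0,0,0,-31,0,0,0,0,0,-35,0,0,0,0,0,-39,0,0,0,0,0,-43,0,0,0,0,0,-46,0,0,0,0,0]

```text
time_s: 9.05
position: [0.5352, 0.0186, 0.0354]
tcp_rot: [[0.002, -0.0, 1.0], [-1.0, -0.002, 0.002], [0.002, -1.0, -0.0]]
force: [-0.6, -6.5, 0.1]
opening: 0.009
```

Emit:
jog_arm:
  motion: [-2,0,0,0,0,0,-4,0,0,0,0,0]

```text
time_s: 9.3
position: [0.5352, 0.023, 0.0354]
tcp_rot: [[0.001, -0.0, 1.0], [-1.0, -0.001, 0.001], [0.001, -1.0, -0.0]]
force: [-0.7, -3.8, 0.1]
opening: 0.005
```

Emit:
jog_arm:
  motion: [-2,0,0,0,0,0,-4,0,0,0,0,0]

```text
time_s: 9.55
position: [0.5352, 0.0279, 0.0354]
tcp_rot: [[0.0, 0.0, 1.0], [-1.0, 0.001, 0.0], [-0.001, -1.0, 0.0]]
force: [0.3, -1.3, 0.1]
opening: 0.005
```

Emit:
jog_arm:
  motion: [-2,0,0,0,0,0]

```text
time_s: 9.68
position: [0.5351, 0.0301, 0.0354]
tcp_rot: [[0.0, 0.0, 1.0], [-1.0, 0.001, 0.0], [-0.001, -1.0, 0.0]]
force: [0.2, 0.6, -0.1]
opening: 0.008
```

Emit:
jog_arm:
  motion: [-2,0,0,0,0,0]

```text
time_s: 9.8
position: [0.5351, 0.0319, 0.0353]
tcp_rot: [[0.001, -0.0, 1.0], [-1.0, 0.0, 0.001], [-0.0, -1.0, -0.0]]
force: [-0.2, 0.1, 0.9]
opening: 0.002
```

```bash
python3 look.py s4
```

```text
9.8 [0.53506161 0.03194765 0.03532498] [-0.21118587  0.08827179  0.87358691]
shoe front y [0.0809 0.081 ] arm [[0.6208, 0.0495, 0.0407], [0.6326, 0.0565, 0.045], [0.6435, 0.0636, 0.0505]]
```

View pics/s4.png

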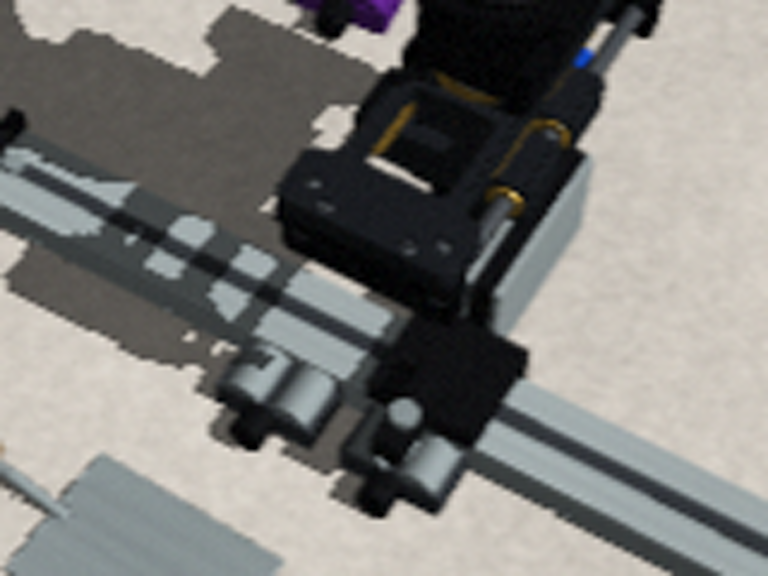

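The stop has dropped in: the roller sits between the ridges of the second catch and the push force is zero. I'll back off along -y, then lift.

Emit:
jog_arm:
  motion: [8,0,0,0,0,0,20,0,0,0,0,0,35,0,0,0,0,0,45,0,0,0,0,0,45,-20,0,0,0,0,45,-60,0,0,0,0,45,-100,0,0,0,0,60,-130,0,0,0,0,100,-140,0,0,0,0,130,-140,0,0,0,0,140,-140,0,0,0,0,140,-140,0,0,0,0,140,-140,0,0,0,0]

```text
time_s: 11.48
position: [0.5347, -0.1076, 0.175]
tcp_rot: [[0.001, -0.001, 1.0], [-1.0, 0.001, 0.001], [-0.001, -1.0, -0.001]]
force: [0.8, 0.2, -0.2]
opening: 0.001
```

```bash
python3 look.py s5; python3 - <<'E'
from h import *
im,W=cloud('s5');save('s5f.png',im);x,y,z=W[...,0],W[...,1],W[...,2]
im0,W0=cloud('scene0')
for nm,(u,v,r) in dict(block=(225,180,30),tile=(486,304,40),clip=(383,368,25),spat=(300,318,25)).items():
    print(nm,np.abs(im[v-r:v+r,u-r:u+r].astype(int)-im0[v-r:v+r,u-r:u+r]).mean().round(2))
m=(x>.46)&(x<.56)&(z>.05)&(z<.06)&(y>0)&(y<.12);print('fence top y',np.nanpercentile(W[m],[1,99],axis=0).round(4).tolist())
E
```

```text
11.475 [ 0.53469425 -0.10758203  0.17495071] [ 0.79887903  0.23570526 -0.21462751]
shoe front y [0.0806 0.081 ] arm [[0.6207, 0.0496, 0.0406], [0.6326, 0.0574, 0.0445], [0.643, 0.0637, 0.0506]]
block 44.27
tile 15.98
clip 17.77
spat 17.63
fence top y [[0.4815, 0.0482, 0.0505], [0.5596, 0.0646, 0.0586]]
```

View pics/s5.png

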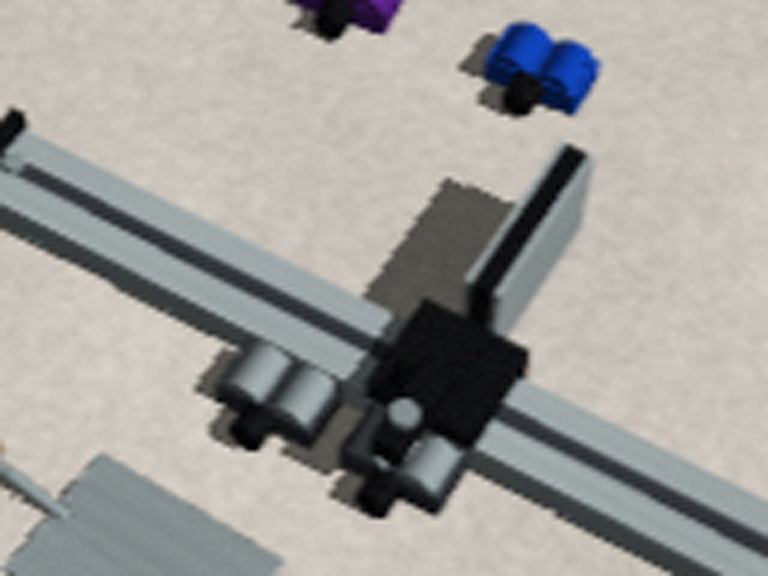

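View pics/s5f.png

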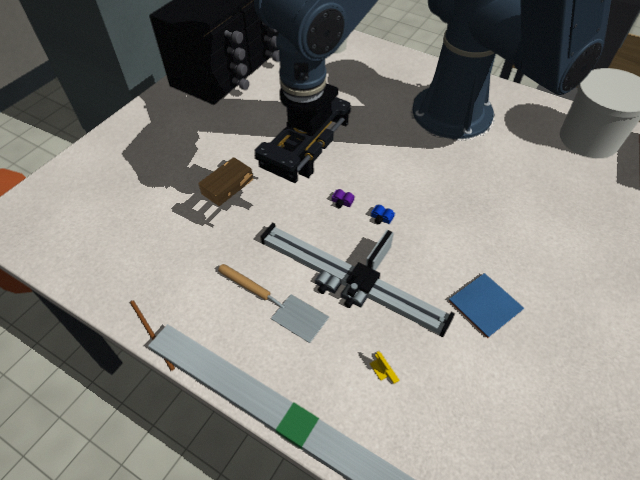

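The stop is seated in the second catch with the arm well clear. The block, tile, clip and spatula are at the same pixels as before; the block is only shaded by the arm.

```bash
python3 -c "
from rig import bot
print(bot.hand_in(),bot.read_state()['time_s'])"
```

```text
the job is handed in; nothing more can be done
the job is handed in; nothing more can be done
```

The stop is seated in the second click-catch and the job is handed in; the hand-in gave no verdict. I pushed the fence's rear face with the closed fingertips, over the first catch and on to the second. When the second one clicked I backed off and lifted the arm clear. The robot's clock stood at about 11.5 s at the last look, against the 51 s limit.

- **Clicks:** at the first catch the push force read 3.3 N, then about 0. At the second it read 6.5 N, then about 0. I only read force between moves, so I may have missed higher values.
- **Position:** after letting go, the roller arm was at y = 0.0574 m, against about 0.058 m measured for the middle of the second catch. The stop moved 59 mm between the two catches, whose measured spacing is 59.5 mm. Both are within the 2 mm calibration.
- **Other objects:** by eye, the tile, sanding block, clip, spatula and both look-alikes are where they were at the start. I also ran a pixel-difference check, but lighting changes and the arm's shadow on the block made it useless.

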